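# Hold the sample cell in the light path by its frosted sides

## Task

Take the blank reading on the light bench: first throw the bench's switch lever fully over, away from the robot, then pick up the empty glass sample cell, gripping it only by its two frosted sides and never touching the two clear windows. Keep it upright and hold it in mid-air in the middle of the gap between lamp and sensor, level with their lenses, with the clear windows squarely facing the two lenses, without the cell touching the bench. The job finishes while the robot is still holding the cell there, motionless; the tub, the card box and the tape roll around the bench stay where they are.

Things in the scene. Friction and masses are not known exactly. Their poses are not given: they have to be found in the camera images.
- cell_center (a point): centre (half-way up) of the sample cell, a loose open-topped glass box standing upright, 80 mm tall, 36 mm along its x, 30 mm along its y. Its z is up. The faces across x (36 mm apart) are frosted: whitish, flat, 30 mm wide; grip these, fingers closing along x. The faces across y are clear see-through windows, 2 mm back from the frosted walls' edges. A half turn about z changes nothing.
- window_a: the clear window on the cell's -y side, 28 mm wide, 3 mm thick, fixed in the cell; its origin lies at the height of the cell's underside. Not to be touched.
- window_b: the clear window on the cell's +y side, as window_a. Not to be touched.
- cell: the whole sample cell, walls and windows, empty, 80 to 170 g; origin at the centre of its underside, 40 mm below cell_center, same axes.
- bench: light bench, fixed; origin on the table below mid-gap. Base plate 70 (x) by 345 (y: -130 to +215) by 12 mm. Lamp barrel (grey, finned, +y side) and sensor barrel (black, -y side) lie along y, 45 mm thick, tops 128 mm up, each 50 to 124 mm from the middle; their lenses face each other over a 100 mm gap, 105 mm up. Switch pivot at x = 0, y = +175 mm. x points away from the robot, within 0.25 rad.
- beam (a point): middle of the light path, half-way between the lenses, 105 mm above the table; same axes as the bench. y runs along the light path, z is up. The cell's centre belongs here, with the cell's y axis along this y axis (either way round).
- switch (a joint): switch lever angle, rad: 0 = leaning 0.5 rad to the bench's -x (off; starts at 0 to 0.15), 1.0 = fully over, leaning 0.5 rad to the bench's +x (on). Turns about the bench's y through a pivot 34 mm above the table, stays where it is left, needs 1 to 2 N at the tip.
- switch_tip (a point): centre of the lever's black ball handle, 26 mm in diameter, on a 10 mm thick rod, 60 mm from the pivot; 87 mm above the table at either end of the swing, 94 mm half-way. Push it to the bench's +x; it travels 58 mm.
- filler_tub: bystander: loose round tub with a lid, 69 mm across, 56 mm high, right of the bench; origin at its underside. Leave it.
- screw_box: bystander: loose brown card box 45x70x41 mm, right of the bench; origin at its underside. Leave it.
- tape_black: bystander: loose black roll of tape, 62 mm across, 19 mm high, lying flat behind the bench; origin at its underside. Leave it.
Things that resemble listed ones, but are neither listed nor needed, are in the scene too. What is shaped like the cell but red or turquoise is not meant.

How it is judged:
By the outcome, as a careful person would: the job done as asked, in the order asked, and still so for the second after the job is handed in, while the arm keeps its last pose, push and grip.
It also fails if it takes over 51 s, if anything falls off the work surface, if the arm or the gripper's body presses on something with over 40 N, if the wrist force passes 120 N, or if a joint passes its speed limit or range.

## Robot

A 6-joint arm with a two-finger parallel gripper is mounted at the origin on a cart in front of the work surface, level with it; the furniture and walls round the work are solid. World frame = base frame: x ahead of the robot, y to its left, z up, the work surface at z = 0. Lengths are in m, angles in rad, forces in N, time in s.
With the tool pointing down it reaches from about 0.3 to 0.775 m from the base axis. Payload 14.6 kg.
Tool frame: the origin (TCP) lies at the very end of the fingers, on their centre line; the grasp point (between the pads) lies grip_point_offset behind it (grip_point_offset is the distance from the TCP to the grasp point, in m); x points along the fingers, y is the direction in which the jaws open and shut, and the axes are right-handed (so a half turn about x gives the same grasp; the last joint's range is limited). The gripper opens to 94 mm and grips with 3 to 60 N. Pads are 16 mm wide; open, the fingers measure 119 mm over their backs; the gripper's body (75 mm by 177 mm) begins 78 mm behind the grasp point.
Start: joints at [1.085, 0.3, 1.521, -0, 1.321, -0.067], TCP at [0.224, 0.502, 0.168] pointing down, gripper open.
Joint ranges: [-3.03, 3.03], [-0.79, 2.21], [0.23, 2.52], [-1.04, 4.18], [0, 3.07], [-2.55, 2.55]. Speed limits (rad/s): [2.22, 2.22, 2.57, 3.14, 3.14, 3.14].

## Interface

Orientations are given as a 3x3 rotation matrix whose columns are the frame's x, y, z axes.
In Python, from plant import * gives the robot as it stands.
- The arm moves only by the shell command python3 -m jog 'ROWS' [OPENING] [FORCE]. ROWS is JSON, a list of rows, each a list of 6 numbers: the shift along the world's x, y, z in cm, then the turn, a rotation vector about the world's x, y, z in degrees. In form: [[tx, ty, tz, rx, ry, rz], ...]. A call has 1 to 10 rows; each row shifts and turns the commanded pose from where the row before left it; what a row does not reach is not made up. A row lasts 1/8 s, in which the tool goes at most 62.5 mm and 10.7 degrees, less where a joint would pass 70% of its speed; a pose out of reach is approached as far as the arm can. A call with a gripper value outside its range is refused whole. OPENING is the gripper command: -1 is fully open, 1 is shut, values between are in proportion, set as the call begins (- or left out, the last holds). The fingers move at their own pace and stop on an object; FORCE is the grip in N (left out, the last holds). Time passes only in rows, so rows that do not move let the fingers close. It gives the time, the measured TCP pose, the force and the opening at its end, in the units of the state.
- state(): the state, without advancing time (a new reading comes with each control period).
- snapshot(name): name is "scene" or "top" or "wrist"; returns (picture, depth): 480x640x3 uint8, red, green, blue; 480x640 float32, m along the optical axis (not along the pixel's ray), 0 where there is no reading.
- camera_model(name): a dict with "K" (3x3 intrinsics, pixels), "R" (3x3) and "t" (3): a world point X has camera coordinates R X + t; the wrist camera has in their place "mount" (4x4, takes a point from camera to tool coordinates, whose origin is the TCP and whose axes are the tool frame's). Camera axes: x right, y down, z forward; pixel columns grow to the right and rows downward; lengths in m; the calibration is good to about 2 mm. A picture is of the moment at which its call begins: read the wrist's pose just before it. camera_model takes no time and is no camera call.
- finish_job(): hands the job in, once; it reports no verdict.
The state is a dict: "time": time; "joint_positions": joint angles; "dq": joint speeds; "joint_efforts": joint torques, N m; "tool_pos": TCP position; "tool_rot": TCP orientation; "contact_force": force on the tool from outside, world axes, zero at the start; "moment": the same for the moment, N m; "gripper_width": finger opening in m.
Only numpy, scipy, OpenCV 4.12 (cv2) and the standard library are available. Lean on these libraries where they do the work, as an engineer would, in place of code of your own. Each camera call takes 0.05 s, during which the arm holds its last target.

## Working session

There is one attempt and no reset: what is moved stays moved. The work goes in short steps, Python scripts to look and compute and a shell command to move; the robot and the scene stay as the last step left them, time stands still between calls to the robot, and variables do not carry over. Pictures are saved under pics/ and viewed, and the job is handed in when it is done.

```bash
ls; mkdir -p pics; python3 - <<'E'
from plant import *
import cv2,numpy as np
for n in ["scene","top","wrist"]:
    s=state(); p,d=snapshot(n); cv2.imwrite(f"pics/{n}0.png",p[:,:,::-1]); np.save(f"pics/{n}0.npy",d); print(n,camera_model(n))
print(s, globals().get('grip_point_offset'))
E
```

```text
pics
scene {'K': array([[615.64223952,   0.        , 308.45031878],
       [  0.        , 615.64223952, 241.84591344],
       [  0.        ,   0.        ,   1.        ]]), 'R': array([[ 0.61679105, -0.78711391, -0.00452711],
       [-0.58521145, -0.45471658, -0.67138692],
       [ 0.52639943,  0.41675476, -0.74109319]]), 't': array([-0.50448654,  0.26500335,  1.14916271])}
top {'K': array([[466.93995905,   0.        , 318.62484028],
       [  0.        , 466.93995905, 237.63335538],
       [  0.        ,   0.        ,   1.        ]]), 'R': array([[ 0.00280772, -0.99996169, -0.00829014],
       [-0.99536167, -0.0019974 , -0.09618298],
       [ 0.09616274,  0.00852175, -0.99532915]]), 't': array([-0.22125697,  0.5697392 ,  1.03934418])}
wrist {'K': array([[354.26701033,   0.        , 320.12895605],
       [  0.        , 354.26701033, 239.02555167],
       [  0.        ,   0.        ,   1.        ]]), 'mount': array([[ 1.19567261e-03, -2.49446316e-01,  9.68387890e-01,
        -2.17136820e-01],
       [ 9.99999020e-01, -4.07387131e-04, -1.33964156e-03,
         3.82507295e-05],
       [ 
[... 267 characters left out ...]
05,
        1.32069373e+00, -6.66111940e-02]), 'dq': array([-0.00131255, -0.00301653, -0.00186708,  0.00019943,  0.00095531,
        0.0013933 ]), 'joint_efforts': array([-5.46117519e-05, -5.32640147e+01, -3.53289878e+01,  7.09247170e-02,
        2.33915064e-02, -1.35297710e-04]), 'tool_pos': array([0.22353189, 0.50223755, 0.16705809]), 'tool_rot': array([[-4.85055445e-04,  4.06645128e-01,  9.13586069e-01],
       [-8.79589017e-04,  9.13585649e-01, -4.06645408e-01],
       [-9.99999496e-01, -1.00082584e-03, -8.54591053e-05]]), 'contact_force': array([-0.54011991,  0.27763231, -0.13236196]), 'moment': array([ 0.00362907, -0.02090103, -0.0251944 ]), 'gripper_width': 0.09383667620796478} 0.0188
```

View pics/scene0.png

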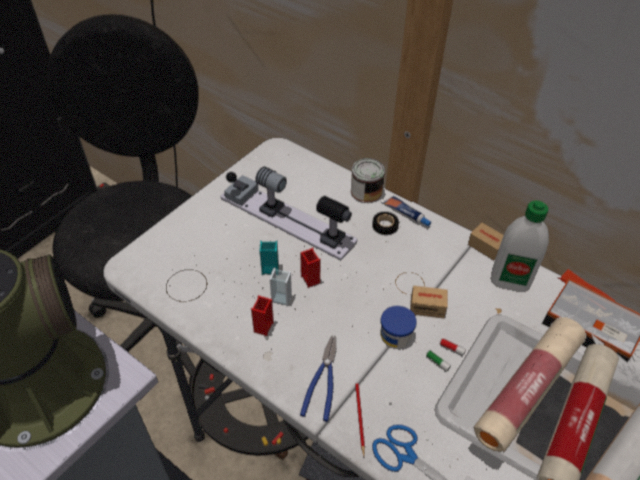

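View pics/top0.png

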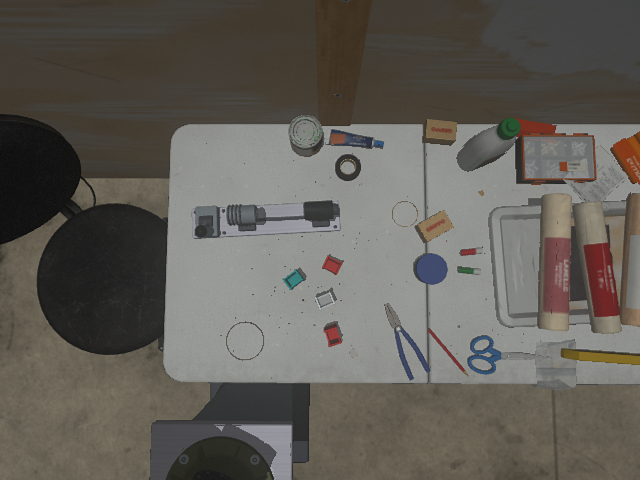

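View pics/wrist0.png

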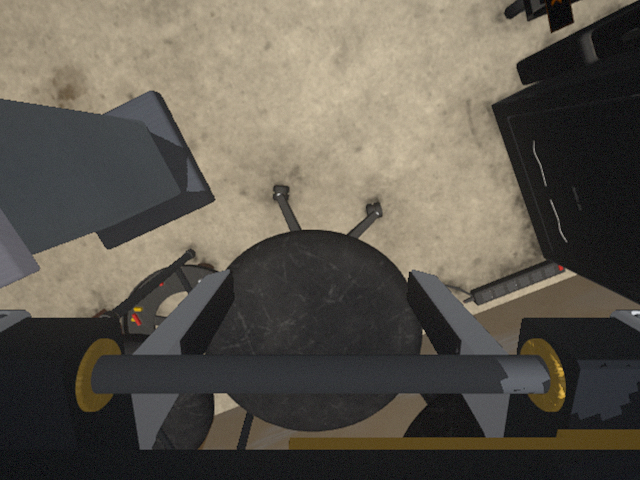

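Scene/top show the bench (top ≈(190–340, 205–237)), switch ball ≈(201,231), clear cell ≈(326,298), red/turquoise decoys around it. I'll zoom and measure.

```bash
python3 - <<'E'
import cv2,numpy as np
t=cv2.imread('pics/top0.png'); a=cv2.resize(t[190:350,180:350],None,fx=4.4,fy=3.6 if 0 else 3.5,interpolation=cv2.INTER_CUBIC)
a=cv2.resize(t[195:345,180:360],None,fx=4,fy=4,interpolation=cv2.INTER_CUBIC);cv2.imwrite('pics/topz.png',a)
s=cv2.imread('pics/scene0.png'); a=cv2.resize(s[150:350,210:410],None,fx=3,fy=3,interpolation=cv2.INTER_CUBIC);cv2.imwrite('pics/scz.png',a)
E
cat > h.py <<'E'
from plant import *
import cv2,numpy as np
def ray(n,u,v,tp=None,tr=None):
    m=camera_model(n);K=m['K'];c=np.linalg.solve(K,[u,v,1.])
    if n=='wrist':
        M=m['mount'];d=tr@(M[:3,:3]@c);o=tp+tr@M[:3,3]
    else: d=m['R'].T@c;o=-m['R'].T@m['t']
    return o,d
def plane(n,u,v,z,tp=None,tr=None):
    o,d=ray(n,u,v,tp,tr);return o+d*(z-o[2])/d[2]
def dep(n,u,v,D,tp=None,tr=None):
    o,d=ray(n,u,v,tp,tr);return o+d*D[int(v),int(u)]
E
python3 - <<'E'
from h import *
D=np.load('pics/top0.npy')
for n,(u,v) in dict(plate_l=(213,232),ball=(201,231),lamp=(243,214),sens=(320,210),cell=(326,298),plateR=(338,225),mid=(285,222)).items(): print(n,dep('top',u,v,D))
E
```

```text
plate_l [0.58149639 0.01928567 0.03805437]
ball [0.57707911 0.03079409 0.09818717]
lamp [ 0.60997336 -0.06292845  0.12463894]
sens [ 0.61914027 -0.22340866  0.12145359]
cell [ 0.43291317 -0.23705083  0.00557582]
plateR [ 0.60160646 -0.26472274  0.00874202]
mid [ 0.60791984 -0.14159887  0.01263611]
```

View pics/topz.png

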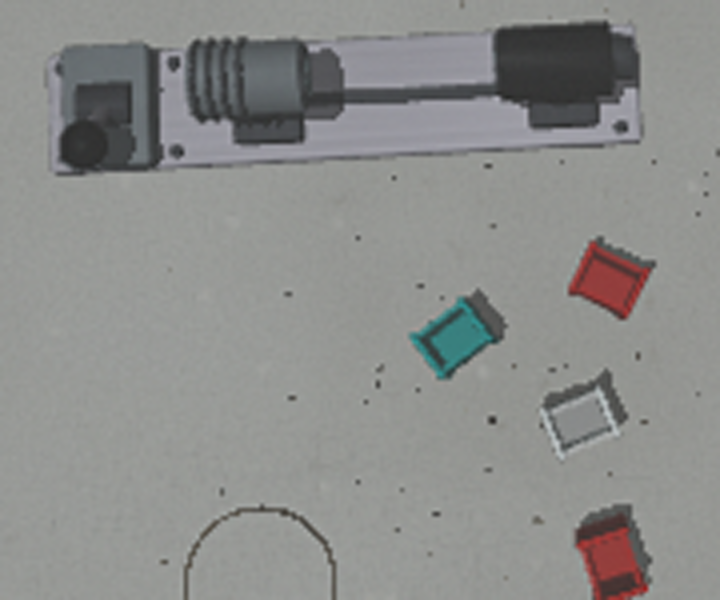

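View pics/scz.png

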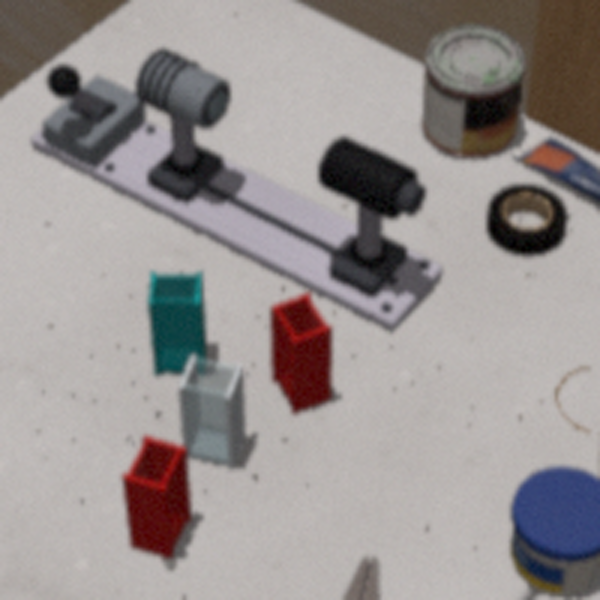

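```bash
python3 -m jog '[[2,-5.5,2,0,0,2.4],[2,-5.5,2,0,0,2.4],[2,-5.5,2,0,0,2.4],[2,-5.5,2,0,0,2.4],[2,-5.5,2,0,0,2.4],[2,-5.5,2,0,0,2.4],[2,-5.5,2,0,0,2.4],[2,-5.5,1,0,0,2.4],[2,-5.5,1,0,0,2.4],[2,-5.5,0,0,0,2.4]]' 1 30; python3 -m jog '[[0,-4,0,0,0,0],[0,0,0,0,0,0],[0,0,0,0,0,0]]'
python3 - <<'E'
from h import *
s=state(); p,d=snapshot('wrist'); cv2.imwrite("pics/w1.png",p[:,:,::-1]); np.save("pics/w1.npy",d); np.savez("pics/w1s.npz",tp=s['tool_pos'],tr=s['tool_rot'])
print(s['time'],s['tool_pos'],s['tool_rot'],s['joint_positions'],s['gripper_width'])
E
```

```text
time: 1.4
tool_pos: [0.4241, -0.0496, 0.3283]
tool_rot: [[0.001, -0.001, 1.0], [-0.0, 1.0, 0.001], [-1.0, -0.0, 0.001]]
contact_force: [1.4, 1.5, 0.4]
gripper_width: 0.0007
time: 1.78
tool_pos: [0.4236, -0.0871, 0.3275]
tool_rot: [[-0.0, 0.0, 1.0], [0.0, 1.0, -0.0], [-1.0, 0.0, -0.0]]
contact_force: [-0.2, -0.2, 0.4]
gripper_width: 0.0005
1.775 [ 0.42357534 -0.0871234   0.32749868] [[-1.04677929e-04  1.15160919e-04  9.99999988e-01]
 [ 1.74033257e-04  9.99999978e-01 -1.15142701e-04]
 [-9.99999979e-01  1.74021202e-04 -1.04697969e-04]] [-2.87691701e-01 -4.32527750e-02  1.54286759e+00  1.37529199e-04
  1.64212760e+00 -1.85836308e+00] 0.0005068195966949372
```

View pics/w1.png

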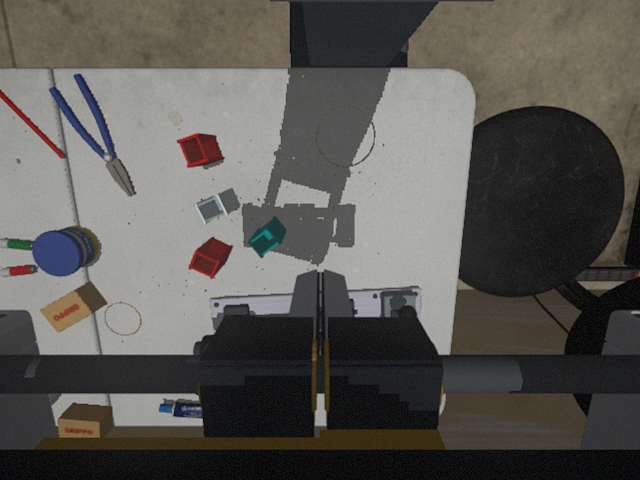

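The wrist view (image down = +x, right = +y) shows the clear cell at ≈(212,207), bench partly behind the gripper. Refine from top corners and this view.

```bash
python3 - <<'E'
import cv2
w=cv2.imread('pics/w1.png')
cv2.imwrite('pics/w1z.png',cv2.resize(w[180:235,185:250],None,fx=10,fy=10,interpolation=cv2.INTER_CUBIC))
t=cv2.imread('pics/top0.png')
cv2.imwrite('pics/topb.png',cv2.resize(t[198:242,186:346],None,fx=5,fy=5,interpolation=cv2.INTER_CUBIC))
cv2.imwrite('pics/topc.png',cv2.resize(t[280:320,305:345],None,fx=14,fy=14,interpolation=cv2.INTER_CUBIC))
E
```

```text
(no output)
```

View pics/w1z.png

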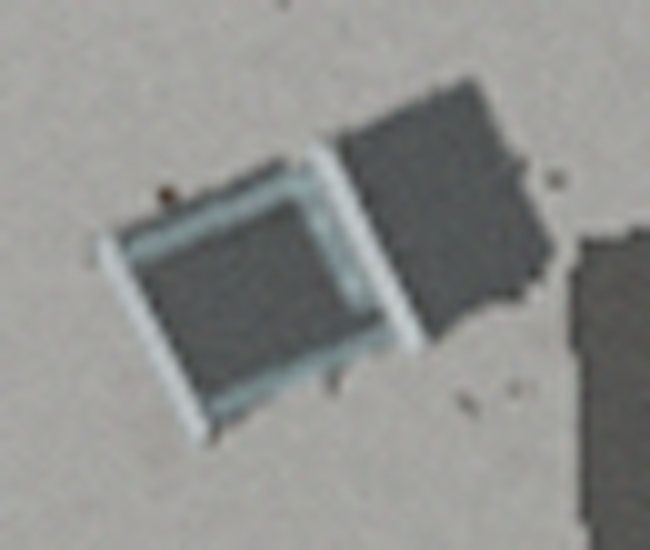

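View pics/topb.png

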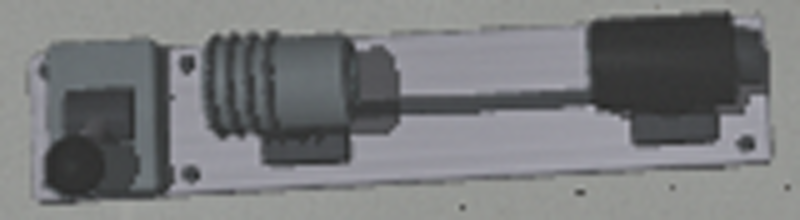

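View pics/topc.png

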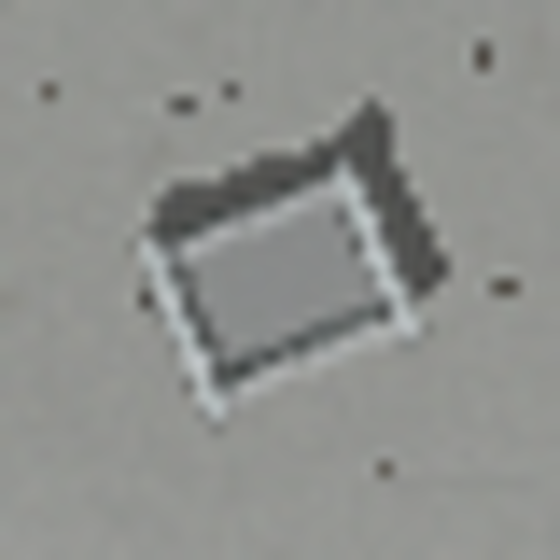

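```bash
python3 - <<'E'
from h import *
S=np.load('pics/w1s.npz')
f=lambda x,y,u0,v0,k:((x+.5)/k-.5+u0,(y+.5)/k-.5+v0)
for nm,pts in (('wrist',[(100,240),(198,447),(425,350),(322,140)]),('top',[(145,240),(215,420),(417,332),(345,163)])):
    P=np.array([plane(nm,*(f(*p,185,180,10) if nm=='wrist' else f(*p,305,280,14)),0.08,S['tp'],S['tr']) for p in pts])[:,:2]
    e=[np.linalg.norm(P[i]-P[i-1]) for i in range(4)]
    dx=(P[2]+P[3]-P[0]-P[1])/2; dy=(P[3]+P[0]-P[1]-P[2])/2
    print(nm,P.mean(0),np.round(e,4),np.degrees(np.arctan2(dx[1],dx[0])),np.degrees(np.arctan2(dy[1],dy[0])))
C=np.array([plane('top',*f(*p,186,198,5),0.012)[:2] for p in [(37,203),(772,162),(765,20),(32,55)]])
for i in range(4): print(C[i],np.linalg.norm(C[i]-C[i-1]))
yv=C[0]-C[1]; y2=C[3]-C[2]
for v in(yv,y2): print('yaw',np.degrees(np.arctan2(-v[0],v[1])))
y=yv+y2; y/=np.linalg.norm(y); x=np.array([y[1],-y[0]])
c=C.mean(0); B=c-y*0.0425; print('bench',B,'lever pivot',B+y*.175)
# barrels by depth
D=np.load('pics/top0.npy'); m=camera_model('top')
v,u=np.mgrid[200:240,186:346]; z=D[200:240,186:346]
cam=np.stack([(u-m['K'][0,2])/m['K'][0,0]*z,(v-m['K'][1,2])/m['K'][1,1]*z,z],-1).reshape(-1,3)
W=(cam-m['t'])@m['R']; H=W[W[:,2]>.11]
L=H[H[:,1]>B[1]];Q=H[H[:,1]<B[1]]
for q in(L,Q):
    r=(q[:,:2]-B)@np.c_[x,y]; print(len(q),r.min(0),r.max(0),q[:,2].max(),'mid',r.mean(0))
b=plane('top',*f(75,164,186,198,5),.087);print('ball',b,(b[:2]-B)@np.c_[x,y],'x',x,'y',y)
# scene ball
for k in (.087,.09):
  b=plane('scene',*f(64,81,210,150,3),k);print('ball sc',b)
E
```

```text
wrist [ 0.43134376 -0.23346708] [0.033  0.0299 0.034  0.0303] 113.15543118541906 -158.23485570991636
top [ 0.43073448 -0.23344429] [0.0328 0.0293 0.0336 0.0279] -67.68536865824136 22.409803269856543
[0.56977085 0.07156118] 0.0695056785482397
[ 0.58954208 -0.26923307] 0.34136728284126533
[ 0.65613753 -0.26607758] 0.06667016763732446
[0.63914134 0.07589407] 0.3423937436262255
yaw 3.320302214755995
yaw 2.8452925904376487
bench [ 0.61593329 -0.13940236] lever pivot [0.60652305 0.03534445]
546 [-0.02076246  0.05050438] [0.02193822 0.11326448] 0.12973560994418987 mid [-0.00036291  0.08178822]
597 [-0.1527635  -0.12236264] [ 0.02063922 -0.04784791] 1.0874545189162703 mid [-0.00589654 -0.08269261]
ball [0.5796176  0.03463296 0.087     ] [-0.02690478  0.17573632] x [0.9985532  0.05377279] y [-0.05377279  0.9985532 ]
ball sc [0.57872334 0.03655181 0.087     ]
ball sc [0.57643444 0.0340247  0.09      ]
```

```bash
python3 -m jog '[[2.6,3,-4,0,0,0],[2.6,3,-4,0,0,0],[2.6,3,-4,0,0,0],[2.6,3.3,-4,0,0,0],[0,0,-4.5,0,0,0],[0,0,-4.2,0,0,0],[0,0,0,0,0,0],[0,0,0,0,0,0]]'
python3 - <<'E'
from h import *
for n in ('scene','top'):
  p,d=snapshot(n); 
  cv2.imwrite(f"pics/{n}2.png",cv2.resize(p[130:280,180:380,::-1],None,fx=3,fy=3))
E
```

```text
time: 2.82
tool_pos: [0.5285, 0.036, 0.0825]
tool_rot: [[0.002, -0.001, 1.0], [0.0, 1.0, 0.001], [-1.0, 0.0, 0.002]]
contact_force: [-1.1, 0.3, 1.7]
gripper_width: 0.0005
```

View pics/scene2.png

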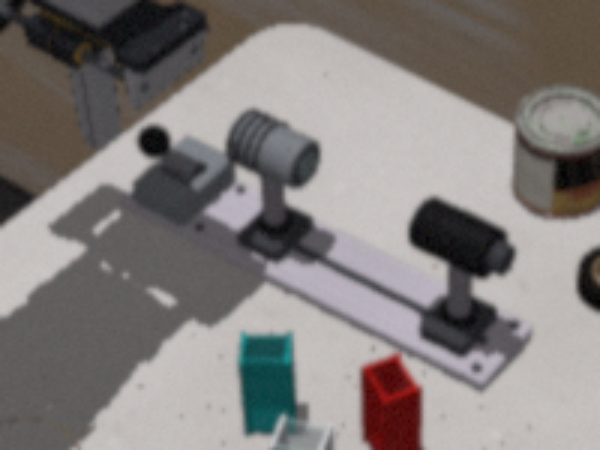

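View pics/top2.png

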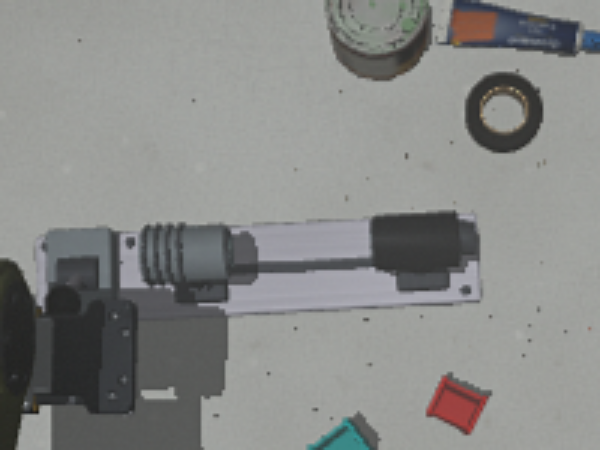

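The finger stands right in front of the ball (scene ≈(153,140) in the crop). Pushing along bench +x.

```bash
python3 -m jog '[[1.5,0.1,0,0,0,0],[1.2,0.1,0,0,0,0],[1.2,0.1,0,0,0,0],[1.2,0.05,0,0,0,0],[1,0.05,0,0,0,0],[1,0.05,0,0,0,0],[0.5,0,0,0,0,0],[0,0,0,0,0,0]]'; python3 -m jog '[[0.3,0,0,0,0,0],[0,0,0,0,0,0]]'
```

```text
time: 3.92
tool_pos: [0.6038, 0.0399, 0.0804]
tool_rot: [[-0.0, -0.0, 1.0], [-0.0, 1.0, 0.0], [-1.0, -0.0, -0.0]]
contact_force: [0.3, 0.4, -0.2]
gripper_width: 0.0004
time: 4.18
tool_pos: [0.6067, 0.04, 0.0806]
tool_rot: [[0.0, -0.0, 1.0], [-0.0, 1.0, 0.0], [-1.0, -0.0, 0.0]]
contact_force: [0.4, -0.2, 0.3]
gripper_width: 0.0001
```

```bash
python3 -m jog '[[0.3,0,0,0,0,0],[0.3,0,0,0,0,0]]'; python3 -m jog '[[0.3,0,0,0,0,0]]';python3 -m jog '[[0.2,0,0,0,0,0],[0,0,0,0,0,0]]'
python3 - <<'E'
from h import *
for n in ('scene',):
  p,d=snapshot(n); 
  cv2.imwrite(f"pics/{n}3.png",cv2.resize(p[130:280,180:380,::-1],None,fx=3,fy=3))
E
```

```text
time: 4.42
tool_pos: [0.6128, 0.04, 0.0806]
tool_rot: [[0.0, -0.0, 1.0], [0.0, 1.0, 0.0], [-1.0, 0.0, 0.0]]
contact_force: [-0.3, -1.1, 0.5]
gripper_width: 0.0009
time: 4.55
tool_pos: [0.6159, 0.04, 0.0805]
tool_rot: [[0.0, -0.0, 1.0], [0.0, 1.0, 0.0], [-1.0, 0.0, 0.0]]
contact_force: [-0.8, 0.0, -0.5]
gripper_width: 0.0008
time: 4.8
tool_pos: [0.6177, 0.04, 0.0805]
tool_rot: [[-0.0, -0.0, 1.0], [-0.0, 1.0, 0.0], [-1.0, -0.0, -0.0]]
contact_force: [0.2, -0.8, 0.3]
gripper_width: 0.0009
```

View pics/scene3.png

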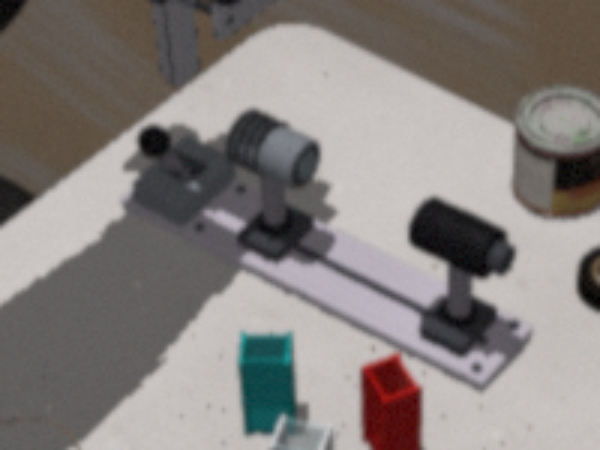

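The ball has not moved; the finger tip shows at crop (180,85). Check the tip's projection against the reported TCP.

```bash
python3 - <<'E'
from h import *
m=camera_model('scene'); s=state()
def pj(X): c=m['R']@X+m['t']; q=m['K']@c; return q[:2]/q[2]
print(s['tool_pos'],s['joint_positions'])
for X in (s['tool_pos'],np.array([.579,.035,.087]),np.array([.5285,.036,.0825])): u=pj(X); print(u,(u-[180,130])*3)
p,d=snapshot('top'); cv2.imwrite("pics/top3.png",p[:,:,::-1]); np.save('pics/top3.npy',d)
p,d=snapshot('wrist'); cv2.imwrite("pics/w3.png",p[:,:,::-1]); np.save('pics/w3.npy',d)
p,d=snapshot('scene'); cv2.imwrite("pics/sc3f.png",p[:,:,::-1]); np.save('pics/sc3.npy',d)
for (u,v) in((240,155),(238,150),(231,176)): print(dep('scene',u,v,d))
E
```

```text
[0.61765213 0.03996372 0.0804662 ] [ 5.44980250e-03  5.30329303e-01  1.40593917e+00 -1.02151917e-05
  1.20543651e+00 -1.56544984e+00]
[241.63306681 169.305718  ] [184.89920043 117.917154  ]
[231.58275405 176.8818153 ] [154.74826216 140.6454459 ]
[216.08709658 190.12439431] [108.26128973 180.37318292]
[0.60723803 0.02911079 0.13572597]
[0.6073135  0.03380285 0.14765853]
[0.5728785  0.0298103  0.09682794]
```

View pics/top3.png

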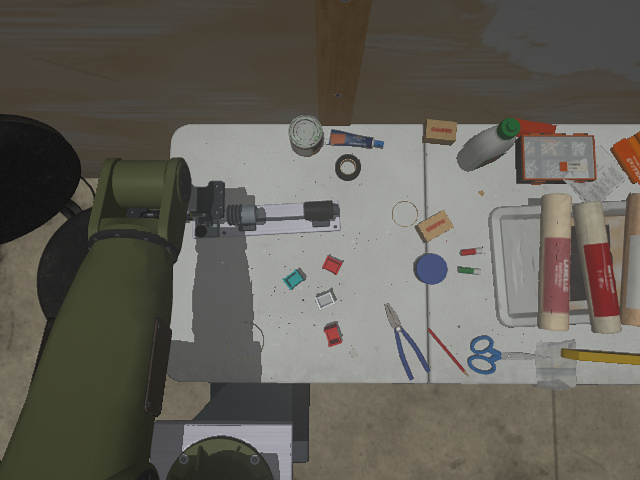

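View pics/w3.png

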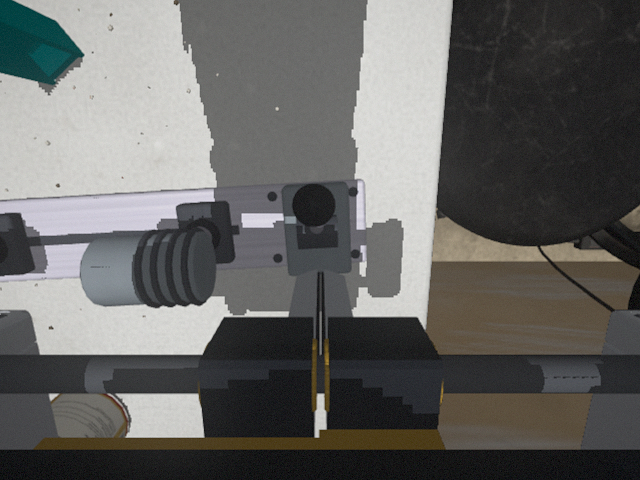

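View pics/sc3f.png

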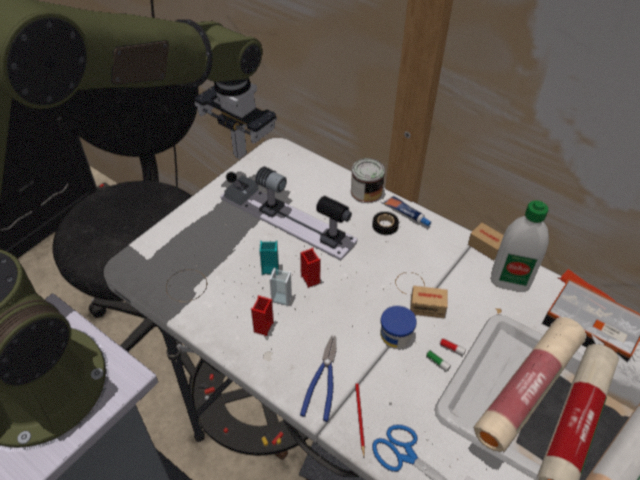

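The finger visibly ends higher than the reported TCP and passed over the ball. I'll measure the real tip and body heights by depth, from two cameras.

```bash
python3 - <<'E'
from h import *
s=state(); print(s['tool_pos'])
def cloud(n,D):
    m=camera_model(n);v,u=np.mgrid[0:480,0:640]
    c=np.stack([(u-m['K'][0,2])/m['K'][0,0]*D,(v-m['K'][1,2])/m['K'][1,1]*D,D],-1)
    if n=='wrist':
        M=m['mount'];return c@M[:3,:3].T+M[:3,3]   # tool frame
    return (c-m['t'])@m['R']
W=cloud('scene',np.load('pics/sc3.npy'));T=(W-s['tool_pos'])@s['tool_rot']
k=(abs(T[...,1])<.1)&(abs(T[...,2])<.05)&(T[...,0]<.03)&(T[...,0]>-.2)
h=T[k]
for a in np.arange(-.2,.03,.01):
    q=h[(h[:,0]>=a)&(h[:,0]<a+.01)]
    if len(q): print('%.2f'%a,len(q),q[:,1:].min(0).round(3),q[:,1:].max(0).round(3))
Tw=cloud('wrist',np.load('pics/w3.npy'))
for v in range(262,330,6): print(v,Tw[v,312].round(3),Tw[v,330].round(3))
im=cv2.imread('pics/sc3f.png');cv2.imwrite('pics/sc3z.png',cv2.resize(im[90:200,180:290],None,fx=5,fy=5,interpolation=cv2.INTER_CUBIC))
E
```

```text
[0.61761401 0.03995167 0.08056677]
-0.20 135 [-0.044 -0.026] [0.019 0.023]
-0.19 362 [-0.09  -0.036] [0.086 0.032]
-0.18 700 [-0.091 -0.038] [0.092 0.033]
-0.17 226 [-0.089 -0.038] [0.089 0.035]
-0.16 321 [-0.085 -0.036] [0.08  0.033]
-0.15 231 [-0.084 -0.037] [0.082 0.033]
-0.14 59 [-0.082 -0.034] [0.081 0.028]
-0.13 12 [-0.016 -0.013] [-0.007 -0.005]
-0.12 38 [-0.017 -0.012] [0.015 0.001]
-0.11 44 [-0.015 -0.012] [0.013 0.009]
-0.10 51 [-0.014 -0.013] [0.013 0.008]
-0.09 51 [-0.016 -0.013] [0.012 0.01 ]
-0.08 50 [-0.014 -0.012] [0.013 0.01 ]
-0.07 43 [-0.014 -0.012] [0.01  0.006]
-0.06 46 [-0.073 -0.013] [0.013 0.011]
-0.05 164 [-0.1   -0.027] [0.011 0.009]
-0.04 74 [-0.1   -0.031] [0.004 0.012]
-0.03 48 [-0.1   -0.047] [-0.002 -0.019]
-0.02 79 [-0.099 -0.05 ] [ 0.005 -0.02 ]
-0.01 27 [-0.1  -0.05] [ 0.004 -0.012]
0.00 20 [-0.1   -0.045] [-0.008 -0.008]
0.01 32 [-0.1   -0.032] [-0.004 -0.002]
0.02 29 [-0.1   -0.025] [-0.001 -0.003]
262 [ 0.043 -0.007  0.015] [0.043 0.007 0.015]
268 [ 0.043 -0.007  0.02 ] [0.044 0.007 0.02 ]
274 [-0.046 -0.005 -0.008] [-0.045  0.004 -0.008]
280 [-0.053 -0.005 -0.007] [-0.054  0.004 -0.008]
286 [-0.062 -0.005 -0.008] [-0.062  0.004 -0.008]
292 [-0.069 -0.005 -0.008] [-0.069  0.004 -0.008]
298 [-0.076 -0.004 -0.008] [-0.075  0.003 -0.008]
304 [-0.08  -0.004 -0.007] [-0.08   0.003 -0.007]
310 [-0.086 -0.004 -0.007] [-0.087  0.003 -0.008]
316 [-0.091 -0.004 -0.007] [-0.092  0.003 -0.008]
322 [-0.142 -0.003 -0.031] [-0.143  0.001 -0.032]
328 [-0.146 -0.003 -0.032] [-0.146  0.001 -0.032]
```

View pics/sc3z.png

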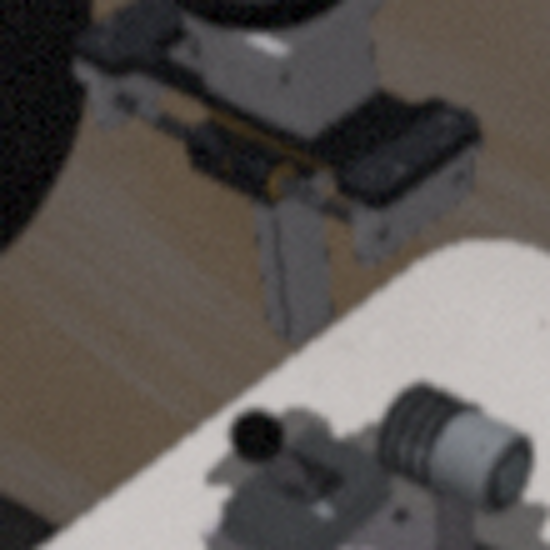

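Both cameras agree: the true fingertip sits about 44 mm short of the reported TCP, and the body is shifted by the same amount. So real tip z = reported z + 0.044, and I work with that. Going back, lower, and pushing again.

```bash
python3 -m jog '[[-4.5,-0.2,0,0,0,0],[-4.5,-0.2,0,0,0,0],[0,0,-2.5,0,0,0],[0,0,-2.2,0,0,0],[0,0,0,0,0,0]]'
python3 - <<'E'
from h import *
p,d=snapshot('scene'); cv2.imwrite(f"pics/sc4.png",cv2.resize(p[130:230,180:300,::-1],None,fx=5,fy=5))
E
```

```text
time: 5.62
tool_pos: [0.5268, 0.036, 0.0326]
tool_rot: [[-0.002, -0.0, 1.0], [0.0, 1.0, 0.0], [-1.0, 0.0, -0.002]]
contact_force: [0.4, -0.9, -0.1]
gripper_width: 0.0005
```

View pics/sc4.png

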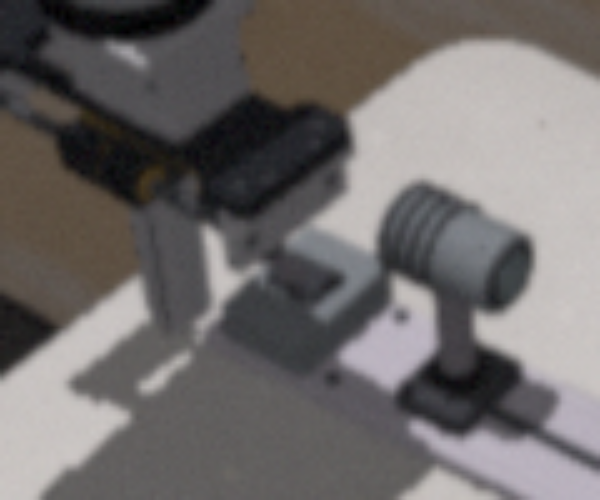

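Now the finger overlaps the ball in front, with the tip at about its height. Push.

```bash
python3 -m jog '[[1.2,0.1,0,0,0,0],[1.2,0.1,0,0,0,0],[1.2,0.1,0,0,0,0]]'; python3 -m jog '[[1.2,0.05,0,0,0,0],[1,0.05,0,0,0,0],[1,0.05,0,0,0,0]]';  python3 -m jog '[[0.8,0,0,0,0,0],[0.4,0,0,0,0,0]]'; python3 -m jog '[[0.3,0,0,0,0,0]]'
```

```text
time: 6.05
tool_pos: [0.5646, 0.039, 0.0339]
tool_rot: [[-0.0, -0.0, 1.0], [-0.0, 1.0, 0.0], [-1.0, -0.0, -0.0]]
contact_force: [-2.1, -0.2, 2.6]
gripper_width: 0.0003
time: 6.42
tool_pos: [0.5963, 0.0405, 0.0334]
tool_rot: [[-0.0, -0.0, 1.0], [0.0, 1.0, 0.0], [-1.0, 0.0, -0.0]]
contact_force: [-1.8, 1.2, 1.5]
gripper_width: 0.0003
time: 6.68
tool_pos: [0.6079, 0.0405, 0.0332]
tool_rot: [[-0.0, -0.0, 1.0], [0.0, 1.0, 0.0], [-1.0, 0.0, -0.0]]
contact_force: [-1.5, 1.2, -1.2]
gripper_width: 0.0003
time: 6.8
tool_pos: [0.6106, 0.0404, 0.0333]
tool_rot: [[-0.001, -0.0, 1.0], [-0.0, 1.0, 0.0], [-1.0, -0.0, -0.001]]
contact_force: [-2.1, 0.6, -0.9]
gripper_width: 0.0004
```

```bash
python3 -m jog '[[0.3,0,0,0,0,0]]'; python3 -m jog '[[0.2,0,0,0,0,0]]';python3 -m jog '[[0.2,0,0,0,0,0]]'
```

```text
time: 6.92
tool_pos: [0.6135, 0.0404, 0.0335]
tool_rot: [[-0.001, -0.0, 1.0], [-0.0, 1.0, 0.0], [-1.0, -0.0, -0.001]]
contact_force: [-7.2, 0.2, 0.1]
gripper_width: 0.0003
time: 7.05
tool_pos: [0.614, 0.0404, 0.0333]
tool_rot: [[-0.005, -0.0, 1.0], [-0.0, 1.0, 0.0], [-1.0, -0.0, -0.005]]
contact_force: [-21.2, -1.0, 9.2]
gripper_width: 0.0005
time: 7.18
tool_pos: [0.6141, 0.0404, 0.0331]
tool_rot: [[-0.009, -0.0, 1.0], [-0.0, 1.0, 0.0], [-1.0, -0.0, -0.009]]
contact_force: [-34.3, -1.4, 17.1]
gripper_width: 0.0004
```

End stop found (force jumped to ~34 N). Backing off, rising, opening to ~60 mm and swinging round to the cell.

```bash
python3 -m jog '[[-3,0,0.5,0,0,0],[-3,0,4,0,0,-8],[-1.5,-2,4,0,0,-10],[-1.5,-3,3.5,0,0,-10],[-1.5,-3,0,0,0,-10],[-1.5,-3,0,0,0,-10],[-1.5,-3,0,0,0,-10],[-1.5,-3,0,0,0,-10],[-1.5,-3,0,0,0,-10],[-1.5,-3,0,0,0,-10]]' -0.3;  python3 -m jog '[[-0.3,-2,-1,0,0,-10],[0,-2.3,-1,0,0,-10],[0,0,-1,0,0,-10],[0,0,-1,0,0,-10],[0,0,-1,0,0,-10],[0,0,0,0,0,-10],[0,0,0,0,0,-10],[0,0,0,0,0,0],[0,0,0,0,0,0]]'
python3 - <<'E'
from h import *
s=state(); p,d=snapshot('wrist'); cv2.imwrite("pics/w5.png",p[:,:,::-1]); np.save("pics/w5.npy",d); np.savez("pics/w5s.npz",tp=s['tool_pos'],tr=s['tool_rot'])
print(s['joint_positions'])
p,d=snapshot('scene'); cv2.imwrite(f"pics/sc5.png",cv2.resize(p[130:330,180:380,::-1],None,fx=3,fy=3))
E
```

```text
time: 8.43
tool_pos: [0.4374, -0.1906, 0.154]
tool_rot: [[0.001, 1.0, 0.029], [-0.001, 0.029, -1.0], [-1.0, 0.001, 0.001]]
contact_force: [0.7, -0.6, 0.1]
gripper_width: 0.0613
time: 9.55
tool_pos: [0.4348, -0.2326, 0.1037]
tool_rot: [[0.0, 0.378, -0.926], [-0.0, -0.926, -0.378], [-1.0, 0.0, -0.0]]
contact_force: [0.7, -0.0, -0.1]
gripper_width: 0.0608
[-5.65578908e-01  2.38888998e-01  1.75517323e+00  1.94332565e-06
  1.14704662e+00  6.17205018e-01]
```

View pics/w5.png

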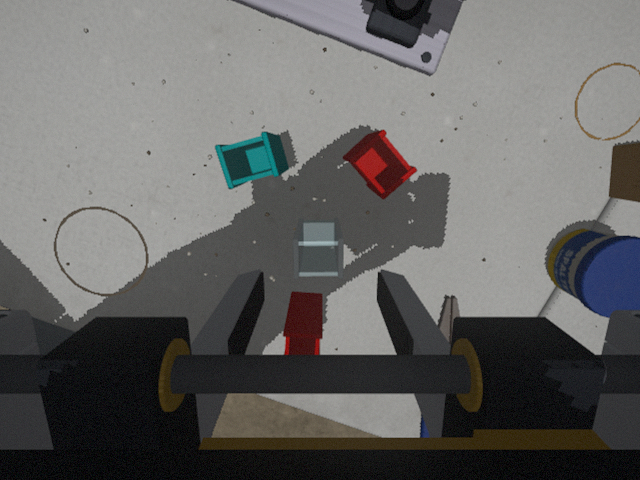

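View pics/sc5.png

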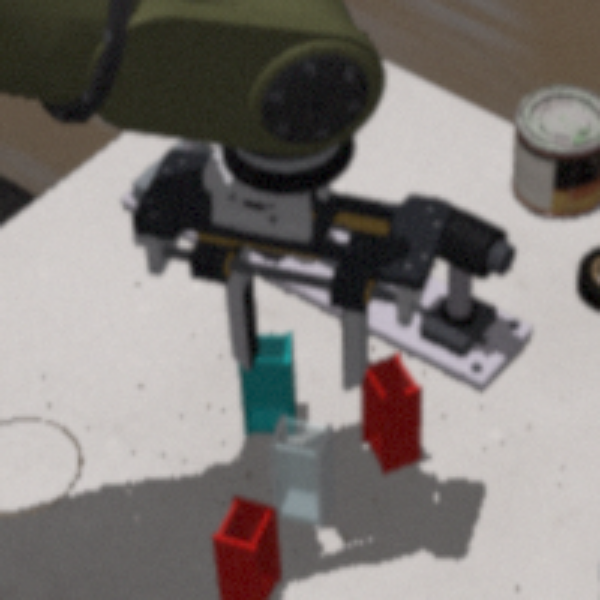

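```bash
python3 - <<'E'
import cv2
w=cv2.imread('pics/w5.png')
cv2.imwrite('pics/w5z.png',cv2.resize(w[210:290,275:365],None,fx=7,fy=7,interpolation=cv2.INTER_CUBIC))
E
```

```text
(no output)
```

View pics/w5z.png

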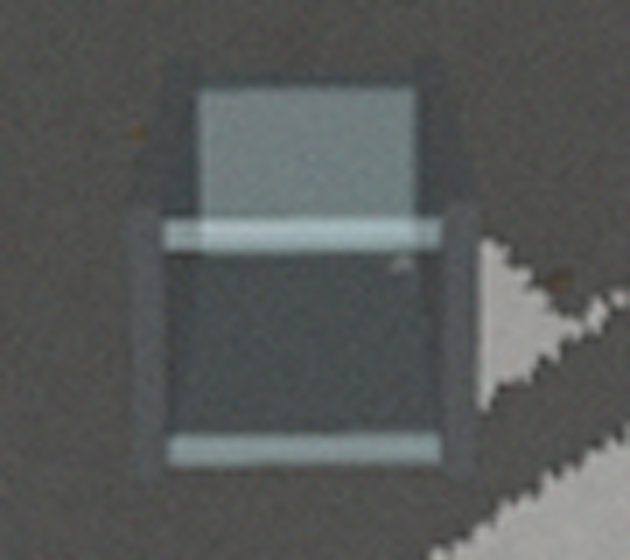

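```bash
python3 - <<'E'
from h import *
S=np.load('pics/w5s.npz')
f=lambda x,y,u0=275,v0=210,k=7:((x+.5)/k-.5+u0,(y+.5)/k-.5+v0)
T=lambda p,z:(plane('wrist',*f(*p),z,S['tp'],S['tr'])-S['tp'])@S['tr']
for g in ([(132,205),(478,205),(476,473),(143,473)],[(163,217),(443,217),(441,465),(167,465)]):
    P=np.array([T(p,.08) for p in g]); print(P.round(4)); print('mean tool y,z',P.mean(0)[1:], 'slopes',[(P[b]-P[a])[2]/(P[b]-P[a])[1] for a,b in((0,1),(3,2))])
    print((S['tp']+S['tr']@P.mean(0)).round(4))
E
```

```text
[[ 0.0237 -0.0173 -0.0114]
 [ 0.0237  0.0174 -0.0114]
 [ 0.0237  0.0176  0.0172]
 [ 0.0237 -0.0167  0.0172]]
mean tool y,z [0.00025208 0.00289198] slopes [np.float64(0.0010450051945125568), np.float64(0.0011907381114220868)]
[ 0.4322 -0.234   0.08  ]
[[ 0.0237 -0.0142 -0.0102]
 [ 0.0237  0.0139 -0.0101]
 [ 0.0237  0.014   0.0163]
 [ 0.0237 -0.0142  0.0163]]
mean tool y,z [-0.00013296  0.00307573] slopes [np.float64(0.0010513564296785209), np.float64(0.001186266853437919)]
[ 0.4319 -0.2337  0.08  ]
```

Cell is square to the jaws (slope 0.001), needs −0.28, −0.11 cm; frosted walls lie left/right, under the pads. Descending.

```bash
python3 -m jog '[[-0.28,-0.11,-2.5,0,0,0],[0,0,-2.5,0,0,0],[0,0,-2.5,0,0,0],[0,0,-2,0,0,0],[0,0,-1.5,0,0,0],[0,0,0,0,0,0],[0,0,0,0,0,0]]'
python3 - <<'E'
from h import *
p,d=snapshot('scene'); cv2.imwrite(f"pics/sc6.png",cv2.resize(p[150:330,200:380,::-1],None,fx=3,fy=3))
p,d=snapshot('wrist'); cv2.imwrite("pics/w6.png",p[:,:,::-1])
E
```

```text
time: 10.52
tool_pos: [0.4323, -0.2339, -0.0058]
tool_rot: [[0.001, 0.375, -0.927], [-0.001, -0.927, -0.375], [-1.0, 0.001, -0.001]]
contact_force: [0.1, -0.6, 0.1]
gripper_width: 0.0614
```

View pics/sc6.png

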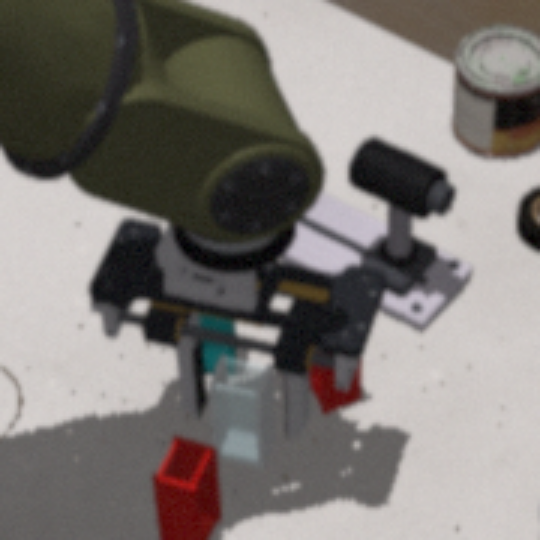

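View pics/w6.png

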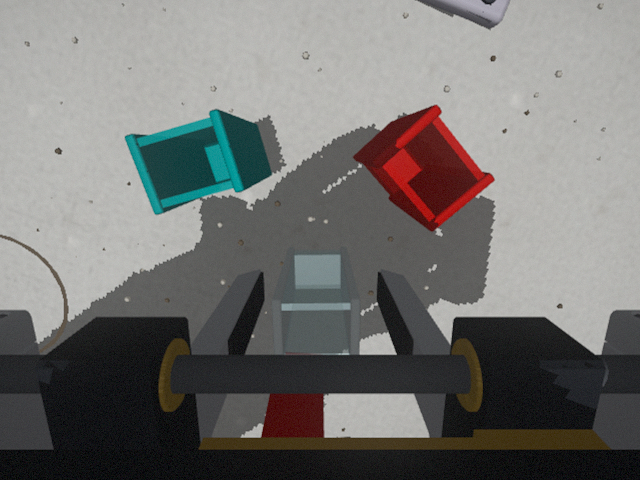

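Cell sits between the pads (u≈275–360). Close gently.

```bash
python3 -m jog '[[0,0,0,0,0,0],[0,0,0,0,0,0],[0,0,0,0,0,0],[0,0,0,0,0,0]]' 1 22; python3 -m jog '[[0,0,1,0,0,0],[0,0,2,0,0,0],[0,0,0,0,0,0]]'
python3 - <<'E'
from h import *
p,d=snapshot('scene'); cv2.imwrite(f"pics/sc7.png",cv2.resize(p[150:330,200:380,::-1],None,fx=3,fy=3))
p,d=snapshot('wrist'); cv2.imwrite("pics/w7.png",p[:,:,::-1])
E
```

```text
time: 11.12
tool_pos: [0.4319, -0.2336, -0.0064]
tool_rot: [[0.0, 0.375, -0.927], [0.0, -0.927, -0.375], [-1.0, 0.0, -0.0]]
contact_force: [-0.8, 1.7, 1.4]
gripper_width: 0.0356
time: 11.5
tool_pos: [0.4327, -0.2341, 0.025]
tool_rot: [[0.002, 0.375, -0.927], [-0.001, -0.927, -0.375], [-1.0, 0.002, -0.002]]
contact_force: [0.4, -0.3, -2.0]
gripper_width: 0.0354
```

View pics/sc7.png

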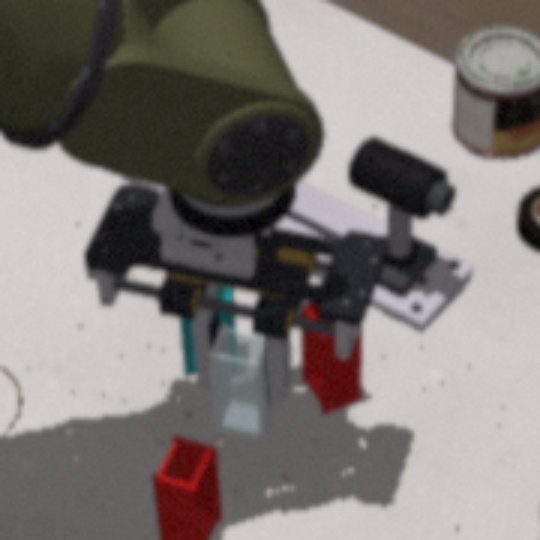

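View pics/w7.png

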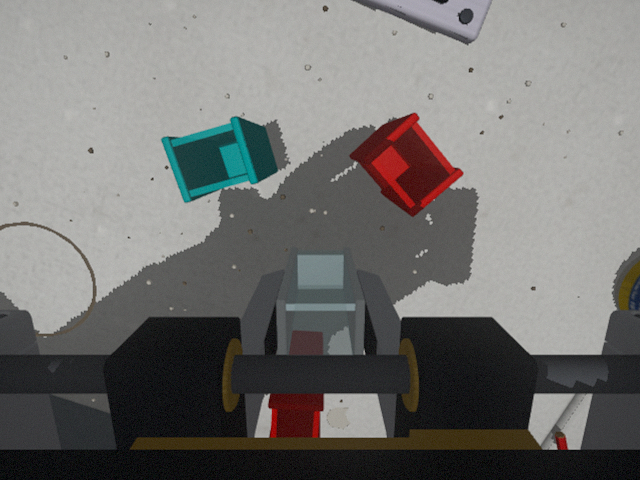

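Held (35.5 mm) and lifted cleanly. Raise, carry to above mid-gap, turning +71°.

```bash
python3 -m jog '[[0,0,3,0,0,0],[0,0,5,0,0,0],[1.5,0.8,4,0,0,7],[2.5,1.3,0,0,0,9],[3,1.5,0,0,0,9],[3,1.5,0,0,0,9],[3,1.5,0,0,0,9],[2.5,1.3,0,0,0,9],[1.9,1,0,0,0,9],[1,0.5,0,0,0,9]]';python3 -m jog '[[0,0,0,0,0,1],[0,0,0,0,0,0],[0,0,0,0,0,0]]'
python3 - <<'E'
from h import *
s=state(); p,d=snapshot('wrist'); cv2.imwrite("pics/w8.png",p[:,:,::-1]); np.savez("pics/w8s.npz",tp=s['tool_pos'],tr=s['tool_rot']);np.save("pics/w8.npy",d)
print(s['tool_pos'],s['tool_rot'],s['joint_positions'])
p,d=snapshot('scene'); cv2.imwrite(f"pics/sc8.png",cv2.resize(p[100:330,180:380,::-1],None,fx=2.6,fy=2.6))
p,d=snapshot('top'); cv2.imwrite(f"pics/top8.png",cv2.resize(p[150:350,180:440,::-1],None,fx=3,fy=3))
E
```

```text
time: 12.85
tool_pos: [0.6163, -0.1389, 0.1421]
tool_rot: [[-0.002, 0.999, 0.041], [0.001, 0.041, -0.999], [-1.0, -0.002, -0.001]]
contact_force: [-0.7, -0.5, -0.9]
gripper_width: 0.0358
time: 13.22
tool_pos: [0.6155, -0.14, 0.1435]
tool_rot: [[-0.0, 0.999, 0.05], [-0.0, 0.05, -0.999], [-1.0, -0.0, 0.0]]
contact_force: [-0.1, 0.2, -0.8]
gripper_width: 0.0358
[ 0.61549935 -0.13996647  0.14352399] [[-1.35229299e-04  9.98752884e-01  4.99265202e-02]
 [-1.15150718e-05  4.99265191e-02 -9.98752894e-01]
 [-9.99999991e-01 -1.35635561e-04  4.74918299e-06]] [-2.81592888e-01  5.00646317e-01  1.29883020e+00 -4.99385329e-05
  1.34224284e+00 -3.31528855e-01]
```

View pics/w8.png

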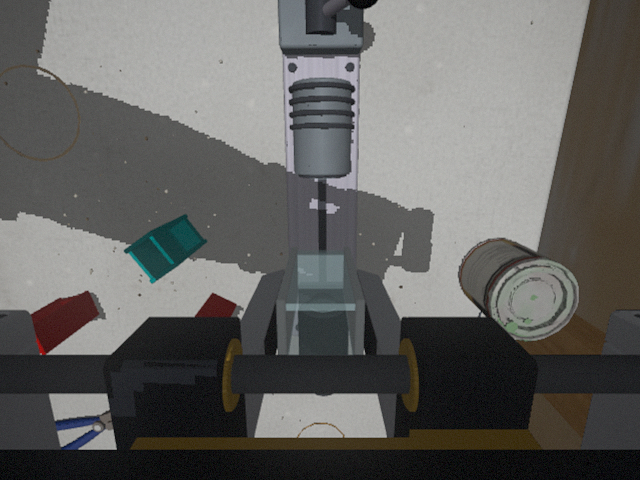

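View pics/sc8.png

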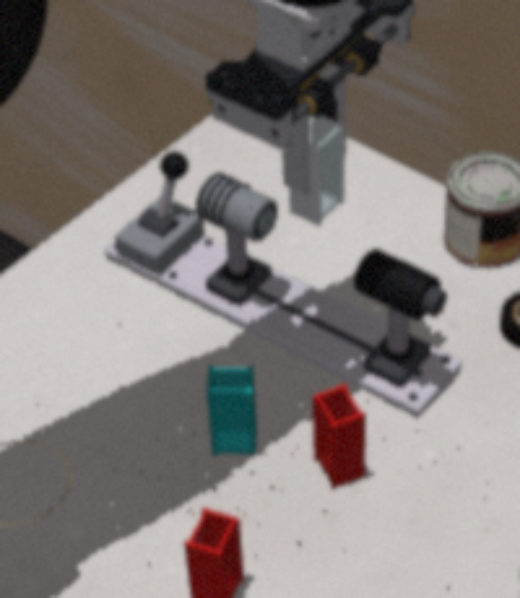

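View pics/top8.png

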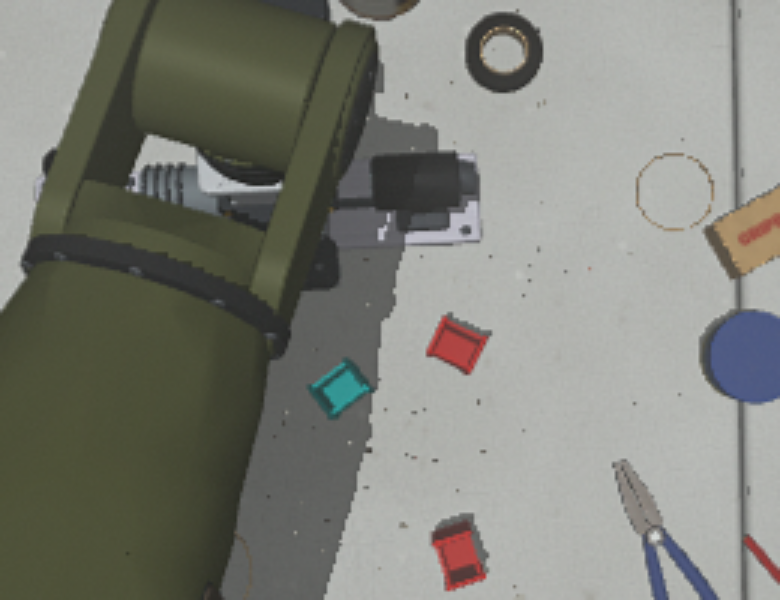

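Switch ball now leans to +x (wrist view upper right, ≈(360,2)). Refine bench x-offset/yaw in the tool frame from this view's plate and barrel edges.

```bash
python3 - <<'E'
import cv2
w=cv2.imread('pics/w8.png')
cv2.imwrite('pics/w8z.png',cv2.resize(w[50:200,260:400],None,fx=4,fy=4,interpolation=cv2.INTER_CUBIC))
E
```

```text
(no output)
```

View pics/w8z.png

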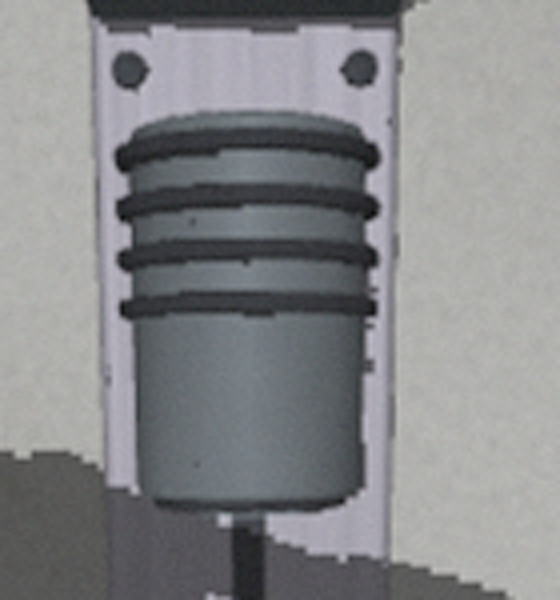

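```bash
python3 - <<'E'
from h import *
S=np.load('pics/w8s.npz')
f=lambda x,y,u0=260,v0=50,k=4:((x+.5)/k-.5+u0,(y+.5)/k-.5+v0)
P=lambda p,z:plane('wrist',*f(*p),z,S['tp'],S['tr'])
def pair(l,r,z):
    a,b=P(l,z),P(r,z);return (a+b)/2,np.linalg.norm(a-b)
print('tool',S['tp'])
for z,prs in ((.012,[((93,40),(402,40)),((101,310),(396,310)),((108,590),(388,590))]),(.105,[((115,155),(380,155)),((137,330),(363,330)),((140,480),(362,480))]),(.012,[((130,69),(359,69))])):
    c=[pair(*q,z) for q in prs]
    for a in c: print(z,a[0].round(4),round(a[1],4))
    if len(c)>1:
        d=c[0][0]-c[-1][0]; print('yaw',np.degrees(np.arctan2(-d[0],d[1])))
print('front barrel end z~.125',P((250,505),.125))
print('tool yaw',np.degrees(np.arctan2(S['tr'][1,1],S['tr'][0,1])))
# ball in scene (2.6 crop) 
b=plane('scene',180+174/2.6,100+165/2.6,.087);B=np.array([.616,-.14]);x=np.array([.9985,.054]);y=np.array([-.054,.9985])
print('ball',b,(b[:2]-B)@x,(b[:2]-B)@y)
E
```

```text
tool [ 0.61549935 -0.13996647  0.14352399]
0.012 [0.6108 0.0078 0.012 ] 0.0694
0.012 [ 0.614  -0.0501  0.012 ] 0.0693
0.012 [ 0.6172 -0.1159  0.012 ] 0.069
yaw 2.9326038566825976
0.105 [ 0.6125 -0.0302  0.105 ] 0.0445
0.105 [ 0.6143 -0.0583  0.105 ] 0.0391
0.105 [ 0.6158 -0.0837  0.105 ] 0.0394
yaw 3.538902921796721
0.012 [0.6105 0.0018 0.012 ] 0.0517
front barrel end z~.125 [ 0.61564533 -0.08657649  0.125     ]
tool yaw 2.8617685998709113
ball [0.63527412 0.03860055 0.087     ] 0.02888963635876135 0.17729185000799688
```

Plate width 69 mm checks (70), yaw ≈3.1°, ball at bench +28.9 mm (fully on). Target (0.618, −0.139), reported z 0.0586. Lowering.

```bash
python3 -m jog '[[0.27,0.1,0,0,0,0.2],[0,0,-2,0,0,0],[0,0,-2,0,0,0],[0,0,-2,0,0,0],[0,0,-1.5,0,0,0],[0,0,-1,0,0,0],[0,0,0,0,0,0],[0,0,0,0,0,0],[0,0,0,0,0,0]]'
python3 - <<'E'
from h import *
s=state(); p,d=snapshot('wrist'); cv2.imwrite("pics/w9.png",p[:,:,::-1]); np.savez("pics/w9s.npz",tp=s['tool_pos'],tr=s['tool_rot']);np.save("pics/w9.npy",d)
print(s['tool_pos'],s['tool_rot'],s['joint_positions'])
p,d=snapshot('scene'); np.save("pics/sc9.npy",d);cv2.imwrite(f"pics/sc9.png",cv2.resize(p[130:280,200:380,::-1],None,fx=4,fy=4,interpolation=cv2.INTER_CUBIC))
E
```

```text
time: 14.5
tool_pos: [0.6189, -0.1387, 0.0592]
tool_rot: [[0.001, 0.998, 0.056], [-0.0, 0.056, -0.998], [-1.0, 0.001, 0.0]]
contact_force: [-0.7, -0.8, -0.4]
gripper_width: 0.0361
[ 0.61889241 -0.13870704  0.05922749] [[ 1.02186100e-03  9.98436482e-01  5.58887010e-02]
 [-2.52718416e-04  5.58889862e-02 -9.98436957e-01]
 [-9.99999446e-01  1.00613969e-03  3.09434062e-04]] [-2.78234806e-01  5.84627833e-01  1.37421743e+00  4.07065697e-05
  1.18169542e+00 -3.34168224e-01]
```

View pics/w9.png

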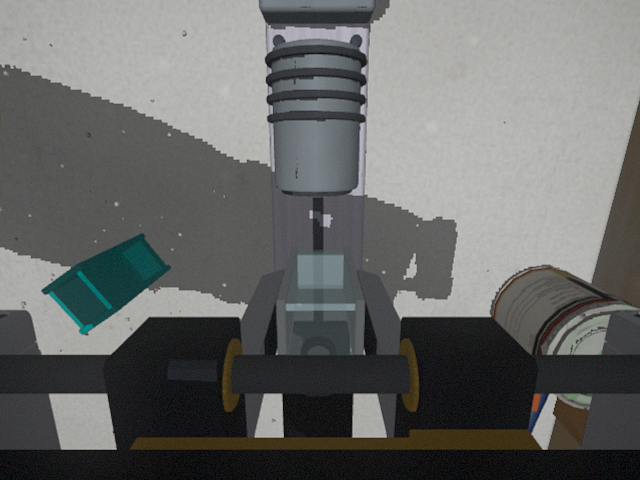

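View pics/sc9.png

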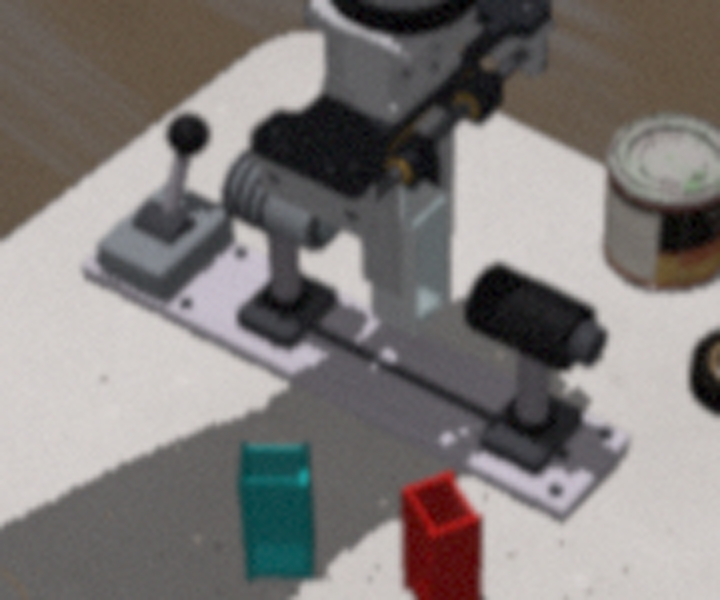

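```bash
python3 - <<'E'
from h import *
S=np.load('pics/w9s.npz');D=np.load('pics/w9.npy');tp,tr=S['tp'],S['tr']
x=np.array([.9985,.054,0]);y=np.array([-.054,.9985,0])
rel=lambda X:np.round([(X-tp)@x,(X-tp)@y,X[2]],4)
for v in range(184,200,2): print(v,rel(dep('wrist',316,v,D,tp,tr)))
D0=np.load('pics/scene0.npy');m=camera_model('scene');v,u=np.mgrid[0:480,0:640]
c=np.stack([(u-m['K'][0,2])/m['K'][0,0]*D0,(v-m['K'][1,2])/m['K'][1,1]*D0,D0],-1)
W=(c-m['t'])@m['R'];k=(W[...,2]>.085)&(W[...,2]<.135)&(abs((W-tp)@x)<.03)&(abs((W-tp)@y)<.14)
q=W[k]; Y=(q-tp)@y;X=(q-tp)@x
for s in(Y>.0,Y<0): 
  print('scene0 barrel Y pct',np.percentile(Y[s],[0,1,3,97,99,100]).round(4),'X',np.percentile(X[s],[1,99]).round(4),'z',q[s][:,2].max())
D1=np.load('pics/top0.npy');m=camera_model('top')
c=np.stack([(u-m['K'][0,2])/m['K'][0,0]*D1,(v-m['K'][1,2])/m['K'][1,1]*D1,D1],-1)
W=(c-m['t'])@m['R'];k=(W[...,2]>.11)&(W[...,2]<.135)&(abs((W-tp)@x)<.03)&(abs((W-tp)@y)<.14)
q=W[k]; Y=(q-tp)@y;X=(q-tp)@x
for s in(Y>.0,Y<0): print('top0',np.percentile(Y[s],[0,1,3,97,99,100]).round(4),'X',np.percentile(X[s],[0,1,99,100]).round(4))
# cell corners in w9
im=cv2.imread('pics/w9.png');cv2.imwrite('pics/w9z.png',cv2.resize(im[240:360,260:380],None,fx=5,fy=5,interpolation=cv2.INTER_CUBIC))
E
```

```text
184 [-0.0004  0.0565  0.1258]
186 [-0.0004  0.0555  0.1247]
188 [-0.0004  0.0547  0.1248]
190 [-0.0004  0.0538  0.1245]
192 [-0.0004  0.0528  0.1232]
194 [-0.0004  0.0517  0.121 ]
196 [-0.0004  0.0508  0.1212]
198 [-0.0016  0.0347  0.0121]
scene0 barrel Y pct [0.0485 0.0496 0.0508 0.1099 0.1124 0.1161] X [-0.0246  0.0136] z 0.13152979460551822
scene0 barrel Y pct [-0.1237 -0.1225 -0.1216 -0.0519 -0.0495 -0.0459] X [-0.0232  0.0129] z 0.12903900807276722
top0 [0.05   0.0503 0.0515 0.1105 0.1121 0.1127] X [-0.0237 -0.0212  0.0169  0.019 ]
top0 [-0.1229 -0.1222 -0.1187 -0.051  -0.0493 -0.0484] X [-0.0206 -0.0199  0.0165  0.0176]
```

View pics/w9z.png

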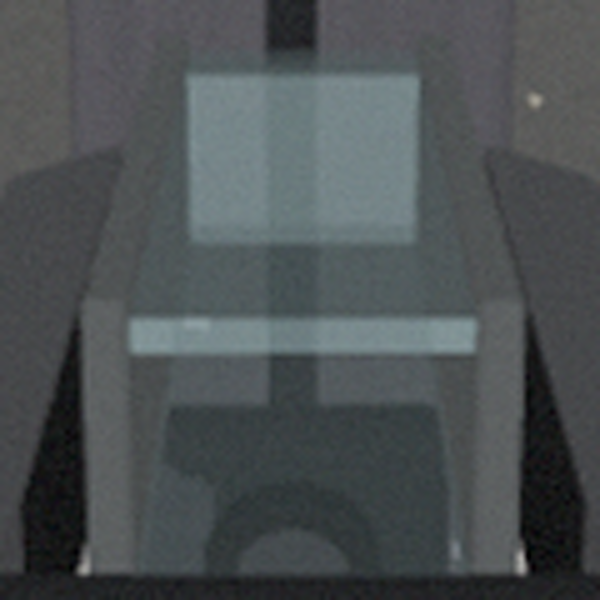

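y is centred (lenses at +50/−49 mm); in x both top and wrist put the bench axis ~1.5 mm toward −x. Small trim.

```bash
python3 -m jog '[[-0.15,0.05,-0.05,0,0,0],[0,0,0,0,0,0],[0,0,0,0,0,0],[0,0,0,0,0,0],[0,0,0,0,0,0],[0,0,0,0,0,0]]'
python3 - <<'E'
from h import *
s=state();print(s['tool_pos'],s['tool_rot'].round(4),np.abs(s['dq']).max(),s['gripper_width'])
p,d=snapshot('top');cv2.imwrite("pics/top10.png",p[:,:,::-1]);
p,d=snapshot('wrist');cv2.imwrite("pics/w10.png",p[:,:,::-1]);
E
```

```text
time: 15.35
tool_pos: [0.6171, -0.1382, 0.0581]
tool_rot: [[0.0, 0.998, 0.056], [-0.0, 0.056, -0.998], [-1.0, 0.0, 0.0]]
contact_force: [0.2, 0.2, -1.6]
gripper_width: 0.036
[ 0.6170764  -0.1381554   0.05805663] [[ 0.      0.9984  0.0559]
 [-0.      0.0559 -0.9984]
 [-1.      0.      0.    ]] 0.002442169505864666 0.036025475959365345
```

View pics/w10.png

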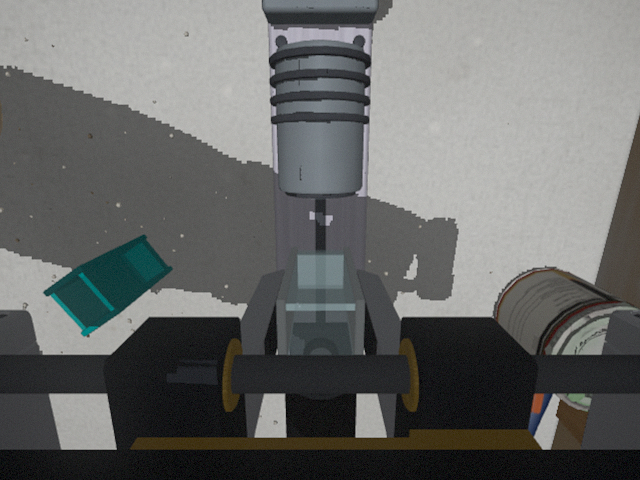

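View pics/top10.png

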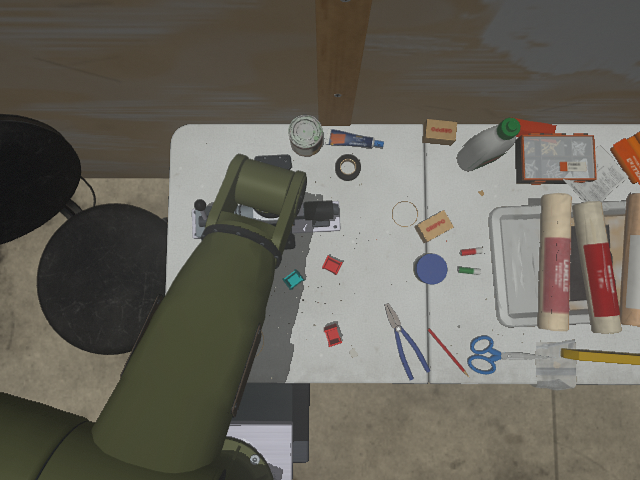

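Barrel axis (u≈320) and cell (u≈320) line up; tub (430,268), box (435,226) and tape (348,167) are where they began; the arm is still. Handing in.

```bash
python3 -c "
from plant import *
print(finish_job()); print(state()['time'])"
```

```text
the job is handed in; nothing more can be done
None
the job is handed in; nothing more can be done
```

I threw the switch fully over, then picked up the clear cell by its frosted sides. The job was handed in, 15.45 s on the robot clock, with the robot holding the cell still in mid-gap.

**Last checks**
- **Switch:** the ball measured 28.9 mm to the bench's +x, which is the full "on" end. The push ended against the stop at about 34 N on x (about 38 N in all), applied by the fingertip.
- **Cell position:** in the gap it stands about 64.5 mm off the table at its underside, against 65 mm wanted. The lens ends measured about +50 and −49 mm from it just before a last 0.5 mm shift along the light path. In the last wrist picture the cell and the lamp barrel share the same centre column (u ≈ 320).
- **Squareness:** the tool is vertical. Its yaw is 3.2°, and the bench measured about 2.9–3.5°.
- **Grip:** the opening is 36 mm at 22 N, across the frosted faces, and the joints are practically at rest.
- **Surroundings:** the tub, card box and tape roll looked unmoved in the last top picture.

**What disagreed or went wrong**
- **Fingertip position:** the reported TCP lies about 44 mm beyond the real fingertip, as both the scene and wrist depth images showed. Because of this my first switch push passed over the ball without touching anything. I used the measured tip from then on.
- **Bench position across its width:** the top and wrist cameras differed by 1–2 mm, so I trimmed the final position by 1.5 mm.

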